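# Top up the coir tube and slide the propagation case shut

### The arm

A 6-joint arm with a two-finger parallel gripper is mounted at the origin on the work surface. World frame = base frame: x ahead of the robot, y to its left, z up, the work surface at z = 0. Lengths are in m, angles in rad, forces in N, time in s.
With the tool pointing down it reaches from about 0.275 to 1 m from the base axis. Payload 8.4 kg.
Tool frame: the origin (TCP) lies on the centre line of the jaws, within the pads' length; the fingertips stand 11 mm ahead of it and the grasp point (between the pads) lies 8 mm behind it; x points along the fingers, y is the direction in which the jaws open and shut, and the axes are right-handed (so a half turn about x gives the same grasp; the last joint's range is limited). The gripper opens to 85 mm and grips with 20 to 120 N. Pads are 22 mm wide; open, the fingers measure 114 mm over their backs; the gripper's body (76 mm by 85 mm) begins 54 mm behind the grasp point. The pads swing forward as they close: fully open they stand 13 mm farther back than shut.
Start: joints at [1.21, 0.353, 1.633, -0, 1.155, -0.002], TCP at [0.219, 0.585, 0.217] pointing down, gripper open.
Joint ranges: [-2.63, 2.63], [-0.92, 2.1], [0.06, 2.66], [-1.3, 4.44], [0, 2.69], [-3.02, 3.02]. Speed limits (rad/s): [2.22, 2.22, 2.79, 3.14, 3.14, 3.14].

### API

Orientations are given as a unit quaternion [w, x, y, z].
In Python, from rig import ctrl gives the robot as it stands. Calls block until the motion is done:
- ctrl.move_pose(position, orientation): joint-space move of the TCP to a pose.
- ctrl.move_straight(position, frame=None, speed=0.15, threshold=None): straight line of the TCP; frame=None keeps the orientation; speed is the mean speed in m/s. With threshold (N) it stops when the force on the tool has changed by that much, and returns True; else False.
- ctrl.movej(angles): joint-space move.
- ctrl.move_gripper(opening, squeeze=None): opening from 0.0 (shut) to 1.0 (fully open); squeeze is the grip in N (None keeps the last); returns when the fingers have stopped.
- ctrl.hold(seconds).
- ctrl.ik(position, orientation): joint angles nearest the present ones, or None.
- ctrl.sense(): the state.
- ctrl.snapshot(name): name is "scene" or "top" or "wrist"; returns the picture (420x560x3 uint8, red, green, blue); there is no depth.
- ctrl.camera_model(name): a dict with "intrinsics" (3x3 intrinsics, pixels), "k1" (the pictures are not rectified: a ray, as slopes to the right and down, at radius r is drawn at 1 + k1 r^2 times it, then the intrinsics apply), "R" (3x3) and "t" (3): a world point X has camera coordinates R X + t. Camera axes: x right, y down, z forward; pixel columns grow to the right and rows downward; lengths in m; the calibration is good to about 2 mm. A picture is of the moment at which its call begins: read the wrist's pose just before it. camera_model takes no time and is no camera call; for the wrist camera it gives the pose at the moment of the call.
A pose or a line that the arm cannot do raises ctrl.Unreachable and nothing moves.
- ctrl.finish_job(): hands the job in, once; it reports no verdict.
Trained networks look in the newest picture that a camera, given by its name, has taken for a name from the list of things; names that differ only in an ending like _2 or _b are one class to them, and where a whole thing is asked for, a point or a joint stands for the part that bears it (a point fixed in the world has none). Each returns a list of dicts, best first, with "conf" (0 to 1); they miss things now and then, are a little off and sometimes report something else, mostly with a low value. They report only what shows in the picture. A call takes as long as a camera call. They do not tell look-alikes from the thing itself.
- ctrl.trace(camera, name): "mask" (420x560 bool, what is visible of it) and "point" ([column, row] in pixels, amid what is visible of it).
- ctrl.landmark_of(camera, name): "point" ([column, row] in pixels: a listed point, or the origin of a listed thing).
The state is a dict: "time": time; "joint_positions": joint angles; "qvel": joint speeds; "tau": joint torques, N m; "tcp_pos": TCP position; "eef_rot": TCP orientation; "force": force on the tool from outside, world axes, zero at the start; "torque": the same for the moment, N m; "grip_width": opening from 0.0 (shut) to 1.0 (fully open).
Only numpy, scipy, OpenCV 4.12 (cv2) and the standard library are available. Lean on these libraries where they do the work, as an engineer would, in place of code of your own. Each camera call takes 0.05 s, during which the arm holds its last target.

### The job

Fill the clear tube in the propagation case with coir discs from the bench until the stack's top is level with the dark line on the tube, no higher, all lying flat; leave the disc you do not need lying flat on the bench. Then slide the case's door along its track until it is fully closed against the end frame, and leave the bottles and the potted plant where they stand.

Things in the scene. Friction and masses are not known exactly. Their poses are not given: they have to be found in the camera images.
- case: wooden propagation case fixed to the bench, 210 mm in x, 380 mm in y, walls 95 mm high and 12 mm thick; origin at the centre of its underside, at bench level, z up. Its own -y half is an open-topped well, 186 mm in x, from y = -178 to 0 mm, that holds the tube; its +y half is roofed over at 95 mm and the open door is parked on it. Two track rails 14 mm wide run along y on the long walls, and the end frame stands across the -y end; rails and end frame reach 111 mm high
- tube_floor (a point): centre of the floor inside the clear tube, at 0, -92, 12 mm in the case's frame (same axes as the case). The upright tube is fixed, 58 mm bore, 66 mm outside, open at the top; its rim is 62 mm above this point
- tube_line (a point): centre of the tube at the height of the dark line round it: 54 mm above tube_floor, 8 mm below the rim, the height of three discs
- disc_in: the coir disc that already lies flat on the tube's floor, 52 mm across, 18 mm thick, like the loose ones; origin at its centre
- disc0: loose plain brown pressed-coir disc, 52 mm across, 18 mm thick, about 30 g, lying flat on the bench at the start; origin at its centre, 9 mm above the face it lies on, z along its axis. The three loose discs and the one in the tube are all alike; any may be used
- disc1: loose plain brown pressed-coir disc, 52 mm across, 18 mm thick, about 30 g, lying flat on the bench at the start; origin at its centre, 9 mm above the face it lies on, z along its axis. The three loose discs and the one in the tube are all alike; any may be used
- disc2: loose plain brown pressed-coir disc, 52 mm across, 18 mm thick, about 30 g, lying flat on the bench at the start; origin at its centre, 9 mm above the face it lies on, z along its axis. The three loose discs and the one in the tube are all alike; any may be used
- door (a joint): sliding door, m: 0 = closed against the end frame, 0.18 = wide open; closing moves it along the case's own -y. It slides level with about 2.5 N of friction and stays where it is left; the frame stops it hard at 0
- door_grip (a point): middle of the upright wooden pull bar on the door, axes as the case's. The bar is 90 mm long in the case's x, 18 mm thick in y and 35 mm tall; this point is at its mid-height, 125.5 mm above the bench, the bar's top at 143 mm, the door's top surface at 108 mm. The door is a wooden frame with a clear pane, 178 mm in x, 185 mm in y, 12 mm thick; the bar stands across its middle
- bottle_a: white plant-food bottle, 54 mm across, 105 mm tall, loose, a bystander; origin at the centre of its underside
- bottle_b: white plant-food bottle, 54 mm across, 105 mm tall, loose, a bystander; origin at the centre of its underside
- potplant: leafy plant in a black pot 120 mm across and 100 mm tall, leaves to about 230 mm, loose, a bystander; origin at the centre of its underside
There are look-alikes about, which are no part of the job. What is shaped like the disc0 but blue is not meant.

How it is judged:
By the outcome, as a careful person would: the job done as asked, in the order asked, and still so for the second after the job is handed in, with the robot touching nothing.
It also fails if it takes over 64 s, if anything falls off the work surface, if the arm or the gripper's body presses on something with over 40 N, if the wrist force passes 120 N, or if a joint passes its speed limit or range.

## Working session

There is one attempt and no reset: what is moved stays moved. The work goes in short steps, each a Python script; the robot and the scene stay as the last script left them, time stands still between calls to the robot, and variables do not carry over. Pictures are saved under pics/ and viewed, and the job is handed in when it is done.

```bash
ls; mkdir -p pics
python3 - <<'E'
from rig import ctrl
import cv2
for n in ["scene","top","wrist"]:
    im=ctrl.snapshot(n); cv2.imwrite(f"pics/{n}0.png",im[:,:,::-1])
    m=ctrl.camera_model(n); print(n,m)
print(ctrl.sense())
E
```

```text
pics
scene {'intrinsics': array([[428.42042364,   0.        , 275.55227867],
       [  0.        , 428.42042364, 211.63150256],
       [  0.        ,   0.        ,   1.        ]]), 'k1': -0.004824012751466215, 'R': array([[ 0.1535674 ,  0.98791292,  0.02109769],
       [ 0.56857318, -0.07087993, -0.81957341],
       [-0.80817176,  0.13785534, -0.57258564]]), 't': array([-0.12428137, -0.23051547,  1.6422653 ])}
top {'intrinsics': array([[431.09244199,   0.        , 284.05372588],
       [  0.        , 431.09244199, 209.09409107],
       [  0.        ,   0.        ,   1.        ]]), 'k1': -0.0014000153175702545, 'R': array([[-0.01639925, -0.99986474, -0.00125049],
       [-0.97939969,  0.01631532, -0.2012711 ],
       [ 0.20126427, -0.00207597, -0.97953478]]), 't': array([0.06608298, 0.54345369, 1.10203776])}
wrist {'intrinsics': array([[345.74421741,   0.        , 279.33539313],
       [  0.        , 345.74421741, 210.38445645],
       [  0.        ,   0.        ,   1.        ]]), 'k1': -0.0022363360424294985, 'R': array([[ 0.35157374,  0.93615898, -0.00150306],
       [ 0.90315332, -0.33875504,  0.26374061],
       [ 0.24639398, -0.09408177, -0.96459247]]), 't': array([-0.62518702, -0.03432793,  0.37949972])}
{'time': 0.15, 'joint_positions': array([ 1.20961128e+00,  3.53509447e-01,  1.63396788e+00,  2.50997739e-05,
        1.15520539e+00, -2.41273063e-03]), 'qvel': array([-0.0007544 , -0.00082417, -0.00326592, -0.00214624,  0.00012298,
        0.00025132]), 'tau': array([ 1.99140442e-03, -6.05642438e+01, -3.42345178e+01,  2.28265103e-04,
        6.07164897e-03, -6.17263322e-05]), 'tcp_pos': array([0.21931652, 0.58484446, 0.21621946]), 'eef_rot': array([ 0.69568172,  0.1257919 ,  0.69583704, -0.12654705]), 'force': array([-0.43340755, -0.10840551,  0.91586058]), 'torque': array([ 0.02377018, -0.00619463,  0.049566  ]), 'grip_width': 1.0007340336229191}
```

View pics/scene0.png

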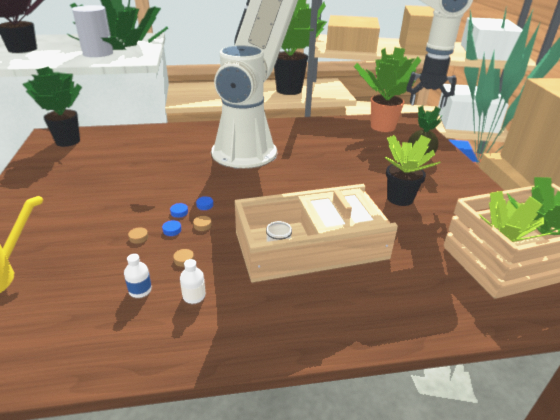

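View pics/top0.png

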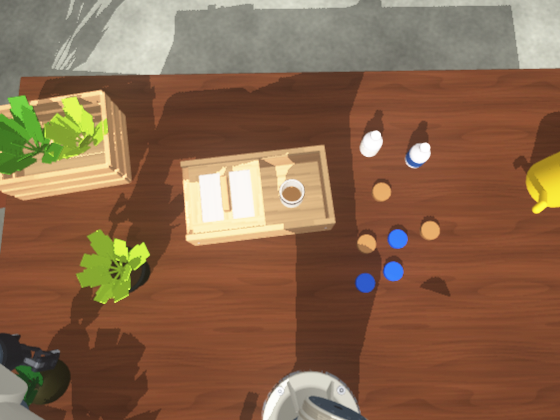

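View pics/wrist0.png

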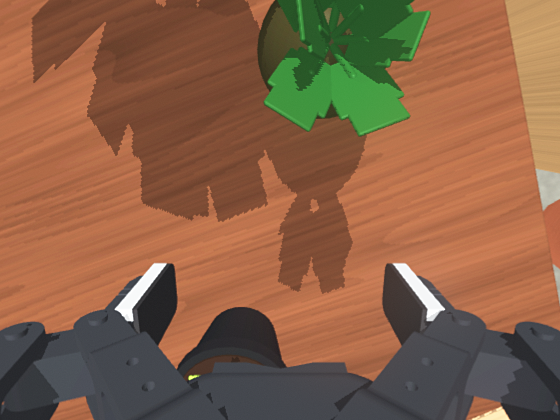

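The top view shows the brown discs at about (381,192), (430,230) and (367,243), the tube at (291,192), and the door parked on the left, which is the case's +y half. The blue discs are decoys. Next I'll localise these.

```bash
cat > h.py <<'E'
import numpy as np, cv2
from rig import ctrl
from scipy.optimize import least_squares
def proj(m,X):
    X=np.atleast_2d(X); c=X@m["R"].T+m["t"]; s=c[:,:2]/c[:,2:]
    s=s*(1+m["k1"]*(s**2).sum(1,keepdims=True)); K=m["intrinsics"]
    return s*[K[0,0],K[1,1]]+[K[0,2],K[1,2]]
def ray(m,p):
    K=m["intrinsics"]; d=np.array([(p[0]-K[0,2])/K[0,0],(p[1]-K[1,2])/K[1,1]]); s=d.copy()
    for _ in range(5): s=d/(1+m["k1"]*(s@s))
    return -m["R"].T@m["t"], m["R"].T@np.array([s[0],s[1],1])
def onz(m,p,z):
    o,d=ray(m,p); return o+d*(z-o[2])/d[2]
def brown(im,thr=None):
    h=cv2.cvtColor(im,cv2.COLOR_RGB2HSV); return h
E
python3 - <<'E'
from h import *
M={n:ctrl.camera_model(n) for n in("top","scene")}
for c in ("scene","top"):
    ctrl.snapshot(c)
    for n in ("disc0","tube_line","tube_floor","door_grip","case","disc_in","bottle_a","potplant"):
        for d in ctrl.landmark_of(c,n):
            z={"disc0":.009,"tube_line":.066,"tube_floor":.012,"door_grip":.1255,"disc_in":.021}.get(n,0)
            print(c,n,round(d["conf"],2),np.round(d["point"],1),np.round(onz(M[c],d["point"],z)[:2],4))
im=ctrl.snapshot("top")
cv2.imwrite("pics/t1.png",cv2.resize(im[130:310,170:450,::-1],None,fx=2.8,fy=2.8,interpolation=cv2.INTER_CUBIC))
E
```

```text
scene disc0 0.71 [137.7 232.5] [ 0.479  -0.3409]
scene disc0 0.66 [179.7 212.6] [ 0.3952 -0.2272]
scene disc0 0.64 [200.4 204.3] [ 0.3579 -0.1653]
scene disc0 0.57 [170.7 228.8] [ 0.4732 -0.2503]
scene disc0 0.51 [201.1 226.1] [ 0.4712 -0.1647]
scene tube_line 0.67 [277.9 227.1] [0.5782 0.0408]
scene tube_floor 0.92 [277.9 245.8] [0.5909 0.0401]
scene door_grip 0.63 [340.5 205.4] [0.5831 0.2055]
scene case 0.6 [310.5 244. ] [0.5805 0.134 ]
scene disc_in 0.56 [198.7 224. ] [ 0.4765 -0.1706]
scene bottle_a 0.73 [141.2 289.9] [ 0.6992 -0.3114]
scene bottle_a 0.62 [184.7 256.4] [ 0.5884 -0.21  ]
scene potplant 0.63 [399.6 196.1] [0.3756 0.4793]
top disc0 0.86 [366.6 283.6] [ 0.3451 -0.1623]
top disc0 0.71 [363.9 242.8] [ 0.4557 -0.161 ]
top disc0 0.71 [379.5 192.9] [ 0.596  -0.2125]
top disc0 0.56 [400.1 234.3] [ 0.4776 -0.2621]
top disc0 0.55 [432.3 231.6] [ 0.4837 -0.3516]
top disc0 0.52 [392.4 270.6] [ 0.3787 -0.2342]
top tube_line 0.95 [289.7 188.4] [0.5988 0.041 ]
top tube_floor 0.72 [289.2 197.1] [0.5874 0.042 ]
top tube_floor 0.45 [259.3 200.3] [0.5796 0.1259]
top tube_floor 0.22 [132.8 268.3] [0.3963 0.4699]
top door_grip 0.76 [224.5 193.9] [0.5719 0.2077]
top door_grip 0.28 [368.  242.9] [ 0.4411 -0.1493]
top case 0.77 [257.7 199.7] [0.5842 0.1311]
top case 0.68 [365.  146.1] [ 0.7385 -0.181 ]
top disc_in 0.67 [294.3 194.3] [0.5931 0.0278]
top bottle_a 0.74 [411.8 157.2] [ 0.7026 -0.3142]
top bottle_a 0.57 [364.5 144.9] [ 0.7422 -0.1797]
top bottle_a 0.47 [257.7 202.2] [0.577  0.1311]
top potplant 0.81 [134.2 268.2] [0.3974 0.4703]
top potplant 0.38 [225.7 194.9] [0.5997 0.2217]
```

View pics/t1.png

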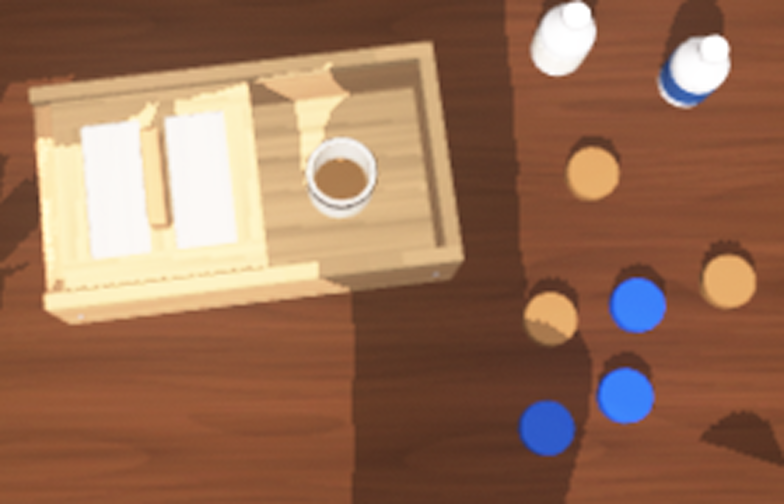

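The crop shows the case's outer top corners at (30,92), (434,42), (463,258) and (44,297). I'll fit the case pose to them and get the discs from colour masks in both cameras.

```bash
cat > fit.py <<'E'
from h import *
M={n:ctrl.camera_model(n) for n in("top","scene")}
im={n:ctrl.snapshot(n) for n in M}
c=(np.array([(30,92),(434,42),(463,258),(44,297)])+.5)/2.8-.5+[170,130]
loc=np.array([(105,190,111),(105,-190,111),(-105,-190,111),(-105,190,111)])/1000
def T(p,L):
    a=p[2]; L=np.atleast_2d(L)
    return np.c_[p[0]+np.cos(a)*L[:,0]-np.sin(a)*L[:,1],p[1]+np.sin(a)*L[:,0]+np.cos(a)*L[:,1],L[:,2]]
r=least_squares(lambda p:(proj(M["top"],T(p,loc))-c).ravel(),[.58,.13,0],loss="soft_l1")
print("case",r.x,np.degrees(r.x[2]),(proj(M["top"],T(r.x,loc))-c).round(1).tolist())
for n,l in (("tube_rim",(0,-.092,.074)),("grip",(0,.09,.1255))): print(n,T(r.x,l)[0].round(4))
for n in M:
    h=cv2.cvtColor(im[n],cv2.COLOR_RGB2HSV)
    m=((h[...,0]>8)&(h[...,0]<20)&(h[...,1]>90)&(h[...,2]>165)).astype(np.uint8)
    if n=="top": m[:,:340]=0
    k,lab,st,ce=cv2.connectedComponentsWithStats(m)
    for i in range(1,k):
        if 60<st[i,4]<600 and (n=="top" or st[i,0]<215 and 180<ce[i][1]<290): print(n,st[i],ce[i].round(1),onz(M[n],ce[i],.016)[:2].round(4))
v=im["scene"].copy()
box=np.array([(x,y,z) for z in(0,.095,.111) for x,y in((105,190),(105,-190),(-105,-190),(-105,190))],float); box[:,:2]/=1000
out={}
for n in M:
    b=cv2.resize(im[n][:,:,::-1],None,fx=4,fy=4,interpolation=cv2.INTER_CUBIC)
    def dr(L,col): cv2.polylines(b,[np.int32((proj(M[n],T(r.x,L))+.5)*4)],True,col,1)
    for z in (0,1,2): dr(box[4*z:4*z+4],(0,255,0))
    t=np.linspace(0,2*np.pi,40)
    for z,R in ((.074,.033),(.074,.029),(.066,.033)): dr(np.c_[R*np.cos(t),R*np.sin(t)-.092,0*t+z],(0,0,255))
    dr(np.array([(45,99,143),(45,81,143),(-45,81,143),(-45,99,143)])/1000,(255,0,0))
    x0,y0=((180,130) if n=="top" else (220,170)); cv2.imwrite(f"pics/fit_{n}.png",b[y0*4:y0*4+560,x0*4:x0*4+760])
E
python3 fit.py
```

```text
case [0.58393586 0.12722795 0.09172724] 5.255583551515591 [[0.0, -3.5], [-0.1, -0.5], [0.0, 0.4], [0.0, 2.6]]
tube_rim [0.5924 0.0356 0.074 ]
grip [0.5757 0.2168 0.1255]
top [373 183  18  19 280] [381.3 191.7] [ 0.5976 -0.216 ]
top [421 221  19  19 294] [429.9 230.2] [ 0.4866 -0.3428]
top [357 234  20  18 258] [366.7 242.8] [ 0.4547 -0.1672]
scene [193 217  18  10 143] [201.4 221.4] [ 0.4579 -0.1631]
scene [128 227  20  13 195] [137.3 232.7] [ 0.489  -0.3398]
scene [173 249  21  14 215] [182.7 254.9] [ 0.6005 -0.2133]
```

View pics/fit_top.png

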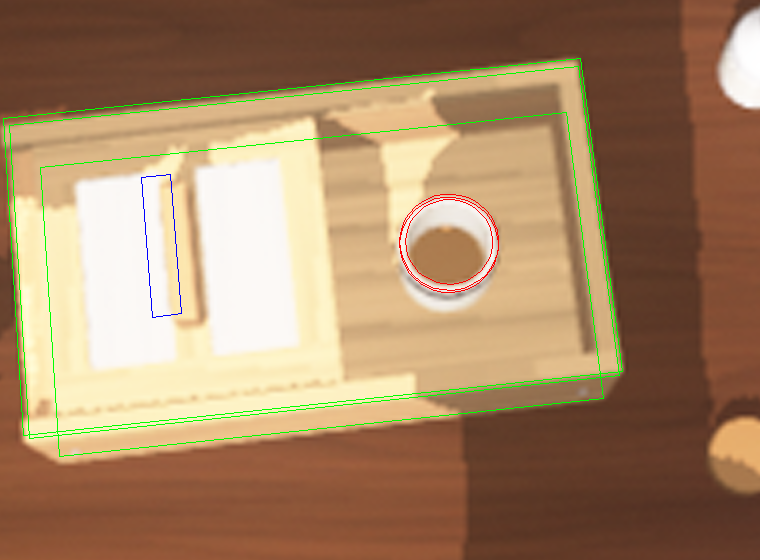

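View pics/fit_scene.png

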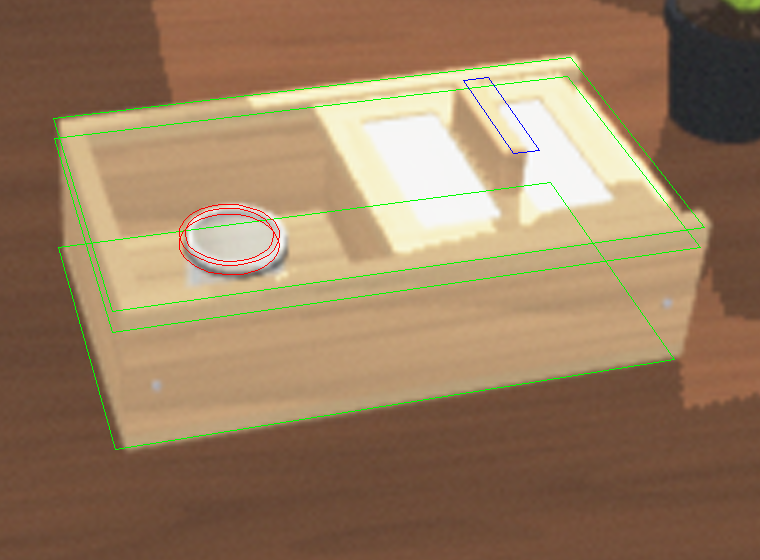

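The case fit is good to a few millimetres. I'll refine the tube and discs with the wrist camera, raising the arm clear of the plants first.

```bash
cat >> h.py <<'E'
def q(yaw):
    a=yaw/2; c=np.sqrt(.5); return np.array([c*np.cos(a),-c*np.sin(a),c*np.cos(a),c*np.sin(a)])
YAW=0.092
def st(): 
    s=ctrl.sense(); return round(s["time"],2),s["tcp_pos"].round(4),s["force"].round(1),round(s["grip_width"],3)
E
python3 - <<'E'
from h import *
import pickle
p=ctrl.sense()["tcp_pos"]
for P in((.595,.037,.2),(.53,-.2,.25),(.6,-.21,.01),(.4557,-.165,.01),(.575,.25,.13)): print(P,None if (j:=ctrl.ik(P,q(YAW))) is None else np.round(j,2))
ctrl.move_straight([p[0],p[1],.40],speed=.3)
ctrl.move_pose([.58,.04,.25],q(YAW)); ctrl.move_gripper(.75); ctrl.hold(.2); print(st())
m=ctrl.camera_model("wrist"); im=ctrl.snapshot("wrist"); cv2.imwrite("pics/w1.png",im[:,:,::-1]); pickle.dump(m,open("w1.pkl","wb"))
ctrl.move_pose([.52,-.19,.25],q(YAW)); ctrl.hold(.2); print(st())
m=ctrl.camera_model("wrist"); im=ctrl.snapshot("wrist"); cv2.imwrite("pics/w2.png",im[:,:,::-1]); pickle.dump(m,open("w2.pkl","wb"))
E
```

```text
(0.595, 0.037, 0.2) [ 0.06  0.32  1.71 -0.    1.1  -1.6 ]
(0.53, -0.2, 0.25) [-0.36  0.23  1.72 -0.    1.19 -2.03]
(0.6, -0.21, 0.01) [-0.34  0.61  1.74 -0.    0.79 -2.  ]
(0.4557, -0.165, 0.01) [-0.35  0.45  2.08 -0.    0.61 -2.01]
(0.575, 0.25, 0.13) [ 0.41  0.45  1.7  -0.    0.99 -1.26]
(4.89, array([0.58, 0.04, 0.25]), array([-0.5,  0.6, -0.2]), 0.749)
(6.08, array([ 0.5206, -0.1888,  0.25  ]), array([-1. ,  0.4,  0.7]), 0.752)
```

Run:
```python
from h import *
import pickle
m=pickle.load(open("w2.pkl","rb")); im=cv2.imread("pics/w2.png")[:,:,::-1]
h=cv2.cvtColor(np.ascontiguousarray(im),cv2.COLOR_RGB2HSV)
k=((h[...,0]>8)&(h[...,0]<22)&(h[...,1]>80)&(h[...,2]>140)).astype(np.uint8)
n,lab,s,ce=cv2.connectedComponentsWithStats(k)
for i in range(1,n):
    if s[i,4]>300: print(s[i],ce[i].round(1),onz(m,ce[i],.017).round(4))
```

```text
[    0     0   399   374 88041] [151.2 171.3] [ 0.5286 -0.3337  0.017 ]
[  376    30   184   328 26555] [486.8 210.3] [0.5381 0.0579 0.017 ]
[461 248  28  27 443] [475.5 261.9] [0.6035 0.0606 0.017 ]
[  85  378   49   42 1169] [112.5 401.1] [ 0.8546 -0.3885  0.017 ]
[ 422  388   53   32 1239] [444.  405.5] [0.819  0.0693 0.017 ]
```

View pics/w1.png

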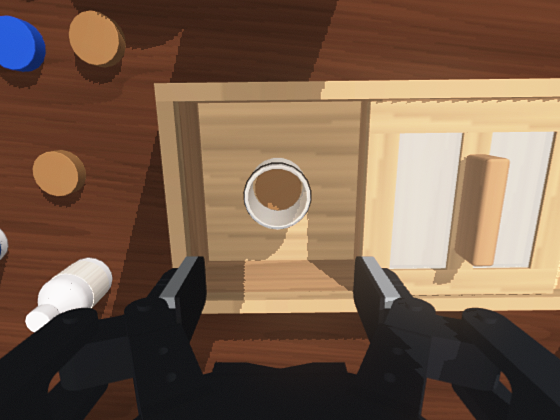

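View pics/w2.png

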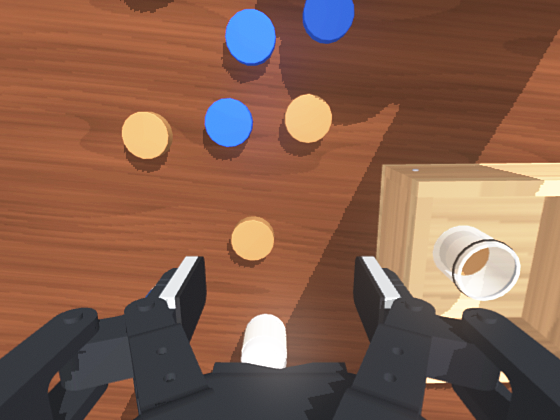

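Run:
```python
from h import *
import pickle
t=np.linspace(0,2*np.pi,72)
def ring(c,R,z): return np.c_[c[0]+R*np.cos(t),c[1]+R*np.sin(t),0*t+z]
m1=pickle.load(open("w1.pkl","rb")); i1=cv2.imread("pics/w1.png")
m2=pickle.load(open("w2.pkl","rb")); i2=cv2.imread("pics/w2.png")
# discs: bright top fit in w2 via local otsu on redness/brightness
for g in ((253,238),(308,118),(145,134)):
    x,y=g; s=38; p=i2[y-s:y+s,x-s:x+s]
    v=p[...,2]-0; lab=cv2.cvtColor(p,cv2.COLOR_BGR2HSV)
    k=((lab[...,2]>200)&(lab[...,0]<25)).astype(np.uint8)
    n,l,stt,ce=cv2.connectedComponentsWithStats(k); i=1+np.argmax(stt[1:,4])
    hull=cv2.convexHull(np.argwhere(l==i)[:,::-1].astype(np.float32)); el=cv2.fitEllipse(hull)
    c=np.array(el[0])+[x-s,y-s]; print("disc",stt[i],np.round(el[1],1),c.round(1),onz(m2,c,.018).round(4))
c=onz(m1,(277.5,196),.074); print("tube w1",c)
d2=onz(m2,(486,271),.074); print("tube w2",d2)
a=cv2.resize(i1,None,fx=5,fy=5,interpolation=cv2.INTER_CUBIC)
for R,col in((.033,(0,0,255)),(.029,(0,255,0))): cv2.polylines(a,[np.int32((proj(m1,ring(c,R,.074))+.5)*5)],True,col,1)
a=a[135*5:255*5,220*5:335*5]; cv2.imwrite("pics/w1z.png",a[:600])
```

```text
disc [  16   17   43   43 1446] [42.2 43.6] [252.5 238.3] [ 0.598  -0.2131  0.018 ]
disc [  15   14   47   49 1773] [46.6 48.1] [307.9 118.1] [ 0.4539 -0.163   0.018 ]
disc [  15   16   47   47 1763] [46.6 48.7] [145.2 134. ] [ 0.4874 -0.3397  0.018 ]
tube w1 [0.59027578 0.03986888 0.074     ]
tube w2 [0.59089287 0.03695723 0.074     ]
```

View pics/w1z.png

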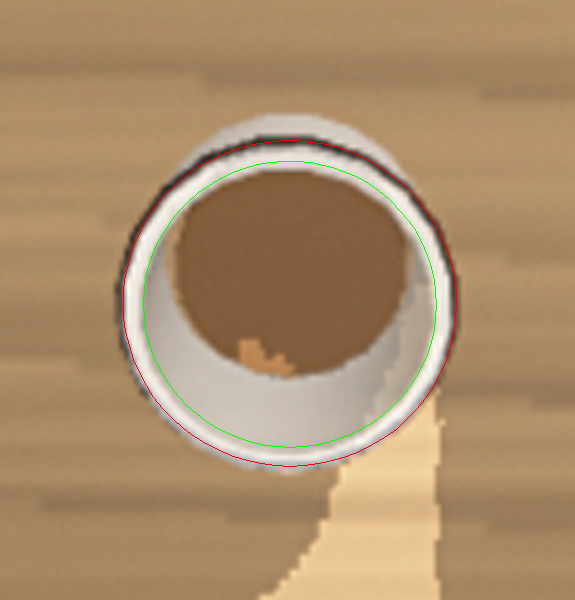

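The rim overlay fits, so the tube is at about (0.591, 0.039). Now I'll grasp disc A, touching the bench first to calibrate fingertip height.

Run:
```python
from h import *
A=(.598,-.2135)
ctrl.move_pose([*A,.06],q(YAW))
print(st())
ctrl.move_straight([*A,.02],speed=.15)
r=ctrl.move_straight([*A,-.008],speed=.03,threshold=4); print(r,st())
z=ctrl.sense()["tcp_pos"][2]
ctrl.move_straight([*A,z+.0095],speed=.1)
m=ctrl.camera_model("wrist");im=ctrl.snapshot("wrist"); cv2.imwrite("pics/w3.png",im[:,:,::-1])
print(proj(m,[[*A,.018]]), proj(m,ctrl.sense()["tcp_pos"]),st())
```

```text
(6.97, array([ 0.5985, -0.2135,  0.061 ]), array([ 0.2, -0. ,  0.3]), 0.75)
False (8.47, array([ 0.5981, -0.2136, -0.0078]), array([ 0.1, -1.3,  0.5]), 0.75)
[[278.25979785 267.55768715]] [[277.94868412 254.83481853]] (8.78, array([ 0.5985, -0.2137,  0.0023]), array([-0.3,  0.3,  0. ]), 0.749)
```

View pics/w3.png

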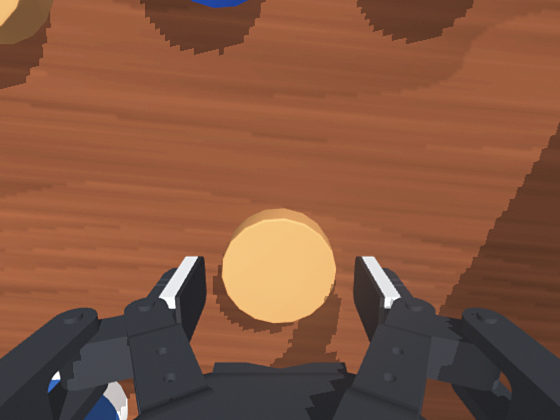

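No contact at TCP z = -8 mm, so with this opening the tips sit farther back than I assumed. I'll keep lowering gently.

Run:
```python
from h import *
A=(.5985,-.2135)
ctrl.move_straight([*A,-.008],speed=.1)
r=ctrl.move_straight([*A,-.03],speed=.03,threshold=4); print(r,st())
z=ctrl.sense()["tcp_pos"][2]
m=ctrl.camera_model("wrist");im=ctrl.snapshot("wrist"); cv2.imwrite("pics/w4.png",im[:,:,::-1])
im=ctrl.snapshot("scene"); cv2.imwrite("pics/s4.png",cv2.resize(im[180:300,100:260,::-1],None,fx=5,fy=5,interpolation=cv2.INTER_CUBIC))
```

```text
True (9.53, array([ 0.5987, -0.2136, -0.0205]), array([-2.2,  0.6,  8.8]), 0.753)
```

View pics/s4.png

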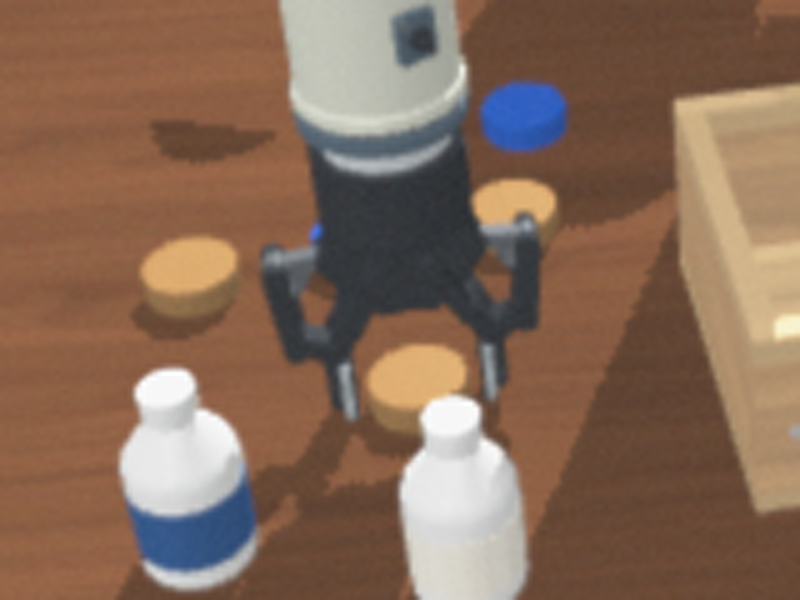

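The fingers touch the bench at TCP z = -20.5 mm. I'll grip the upper half of the disc at TCP z of about -9.5 mm.

Run:
```python
from h import *
A=(.5985,-.2135)
ctrl.move_straight([*A,-.0095],speed=.1); print(st())
ctrl.move_gripper(.3,squeeze=30); print(st())
ctrl.move_straight([*A,.05],speed=.15); ctrl.hold(.1); print(st())
m=ctrl.camera_model("wrist");im=ctrl.snapshot("wrist"); cv2.imwrite("pics/w5.png",im[:,:,::-1])
im=ctrl.snapshot("scene"); cv2.imwrite("pics/s5.png",cv2.resize(im[180:300,100:260,::-1],None,fx=5,fy=5,interpolation=cv2.INTER_CUBIC))
```

```text
(9.89, array([ 0.599 , -0.2137, -0.0091]), array([ 0.9, -0.1, -0.4]), 0.749)
(10.18, array([ 0.5985, -0.2135, -0.0093]), array([-2.1,  0.8,  6.5]), 0.587)
(10.82, array([ 0.5975, -0.2131,  0.0487]), array([ 1. , -0.2,  0.1]), 0.587)
```

View pics/w5.png

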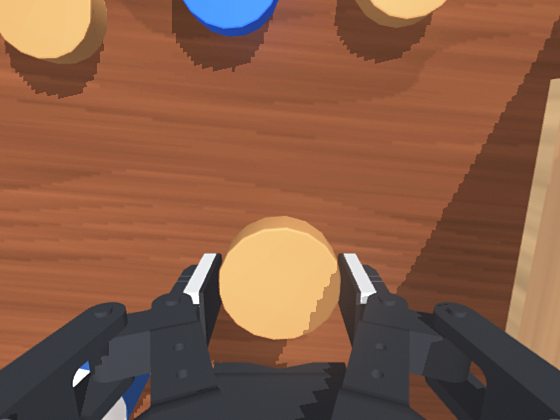

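View pics/s5.png

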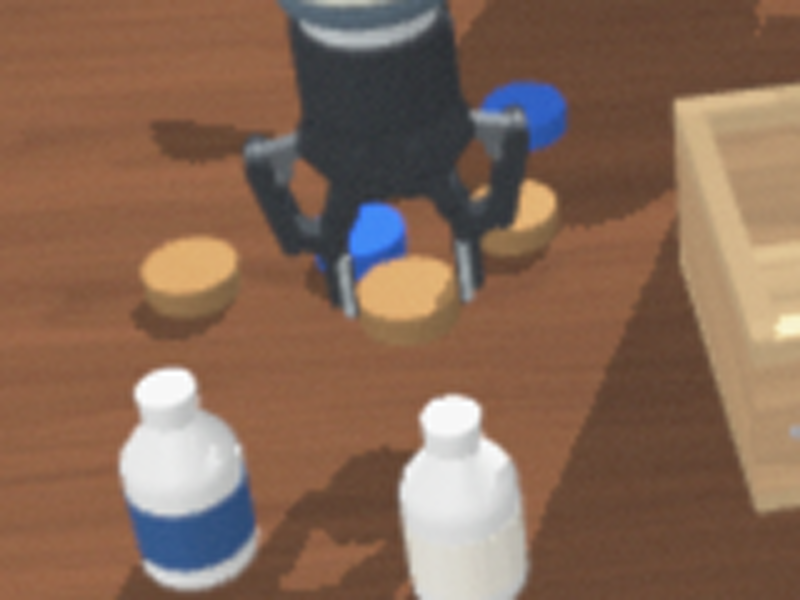

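Disc A is lifted and level, with its top at about (279.5,278). Next I'll compute its offset from the TCP and hover over the tube.

```bash
cat >> h.py <<'E'
t_=np.linspace(0,2*np.pi,72)
def ring(c,R,z): return np.c_[c[0]+R*np.cos(t_),c[1]+R*np.sin(t_),0*t_+z]
TUBE=np.array([.591,.039])
def heldfit(im,m,ztop):
    h=cv2.cvtColor(im,cv2.COLOR_RGB2HSV)
    k=((h[...,2]>205)&(h[...,0]<25)&(h[...,1]>90)).astype(np.uint8); 
    k[:215]=0;k[345:]=0;k[:,:212]=0;k[:,348:]=0
    n,l,s,ce=cv2.connectedComponentsWithStats(k); i=1+np.argmax(s[1:,4])
    hull=cv2.convexHull(np.argwhere(l==i)[:,::-1].astype(np.float32)); el=cv2.fitEllipse(hull)
    return el, onz(m,el[0],ztop)
E
python3 - <<'E'
from h import *
im=np.ascontiguousarray(cv2.imread("pics/w5.png")[:,:,::-1]); m=ctrl.camera_model("wrist"); p=ctrl.sense()["tcp_pos"]
el,c=heldfit(im,m,p[2]+.0273); print(el,c,c-p)
off=(c-p)[:2]
ctrl.move_straight([p[0],p[1],.13],speed=.2)
T=TUBE-off
ctrl.move_pose([*T,.13],q(YAW))
ctrl.move_straight([*T,.085],speed=.15); ctrl.hold(.2); p=ctrl.sense()["tcp_pos"]; print(st(),T)
m=ctrl.camera_model("wrist");im=ctrl.snapshot("wrist")
b=cv2.resize(im[:,:,::-1],None,fx=3,fy=3,interpolation=cv2.INTER_CUBIC)
for c,R,z,col in((TUBE,.033,.074,(0,0,255)),(p+[*off,0],.026,p[2]+.0273,(0,255,0)),(p+[*off,0],.026,p[2]+.0093,(255,255,0))):
    cv2.polylines(b,[np.int32((proj(m,ring(c,R,z))+.5)*3)],True,col,1)
cv2.imwrite("pics/w6.png",b[180*3:380*3,150*3:410*3])
i=ctrl.snapshot("top"); cv2.imwrite("pics/t6.png",cv2.resize(i[130:260,180:380,::-1],None,fx=4,fy=4,interpolation=cv2.INTER_CUBIC))
i=ctrl.snapshot("scene"); cv2.imwrite("pics/s6.png",cv2.resize(i[160:290,220:400,::-1],None,fx=4,fy=4,interpolation=cv2.INTER_CUBIC))
E
```

```text
((278.58636474609375, 278.02020263671875), (115.93034362792969, 124.00471496582031), 27.25749969482422) [ 0.59612975 -0.21283754  0.07603419] [-0.00154254  0.00038601  0.0273    ]
(13.12, array([0.5934, 0.0384, 0.0861]), array([-1.3,  0.5,  0.6]), 0.589) [0.59254254 0.03861399]
```

View pics/w6.png

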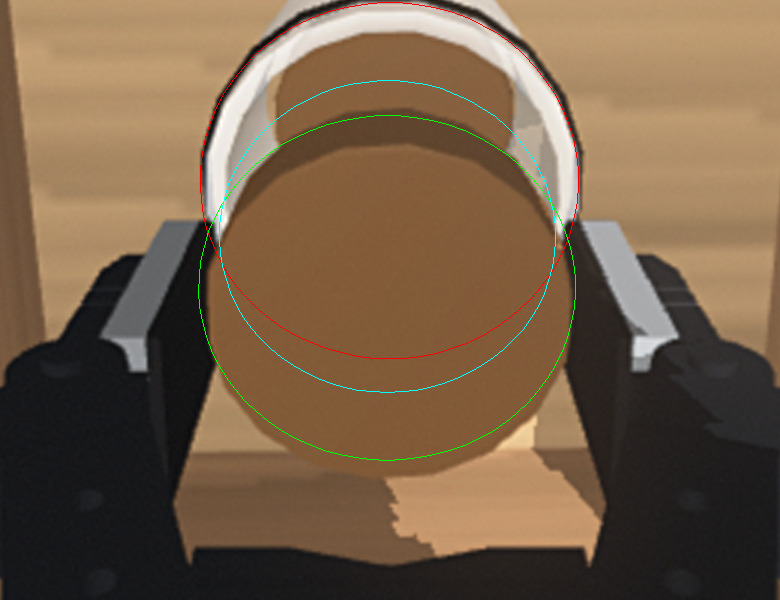

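View pics/s6.png

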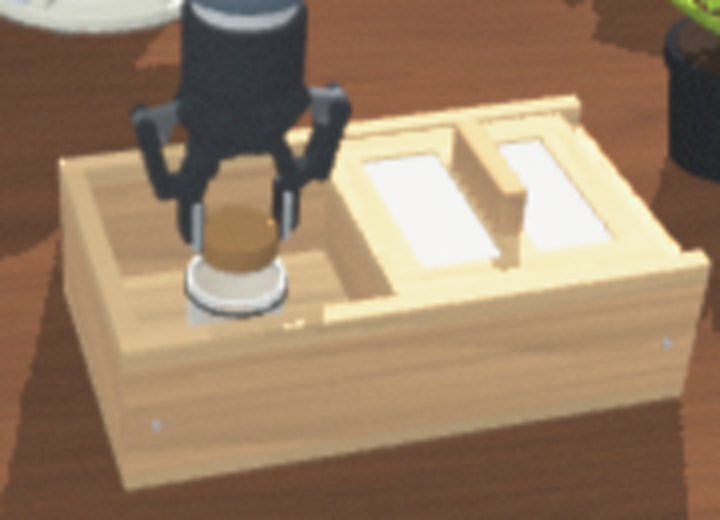

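In the wrist view the held disc sits a little lower and farther out than predicted. The actual top face spans rows 142–475 and columns 208–572 in the crop. I'll solve for its 3D position from these extents.

```bash
cat >> h.py <<'E'
def ext(m,c,R,z):
    P=proj(m,ring(c,R,z)); return np.r_[P.min(0),P.max(0)]
def solve3(m,e,R,g,fixz=None):
    if fixz is None:
        r=least_squares(lambda v:ext(m,v[:2],R,v[2])-e,g,x_scale=.01,diff_step=1e-3)
        return r.x,r.fun
    r=least_squares(lambda v:ext(m,v,R,fixz)-e,g[:2],x_scale=.01,diff_step=1e-3); return r.x,r.fun
E
python3 - <<'E'
from h import *
m=ctrl.camera_model("wrist"); p=ctrl.sense()["tcp_pos"]
e=np.array([208/3+150,142/3+180,572/3+150,475/3+180])-.5
x,f=solve3(m,e,.026,np.array([.592,.039,.11])); print("disc top",x,x-p,f.round(1))
# w3: shift camera: same yaw, translate
m3=dict(m); d=np.array([.5985,-.2137,.0023])-p
m3["t"]=m["t"]-m["R"]@d
x,f=solve3(m3,np.array([222,218.5,336,323]),.026,np.array([.598,-.213,.018])); print("w3",x,f.round(1))
# tube outer rim in w6: left edge/top
i=ctrl.snapshot("top"); cv2.imwrite("pics/t6.png",cv2.resize(i[130:260,230:380,::-1],None,fx=4.5,fy=4.5,interpolation=cv2.INTER_CUBIC))
E
```

```text
disc top [0.59625924 0.03985006 0.10951065] [0.0032904  0.00121641 0.02381915] [-0.2  0.2  0.2 -0.2]
w3 [ 0.60133917 -0.21275617  0.01555866] [ 0. -0. -0.  0.]
```

View pics/t6.png

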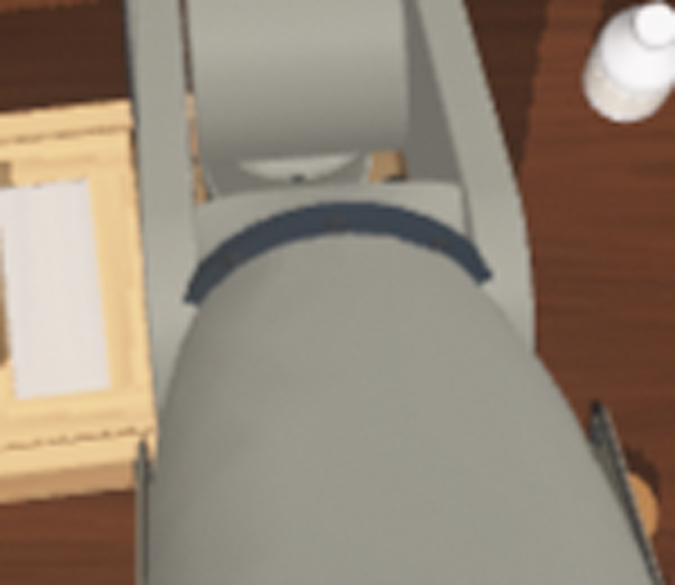

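The same bias shows on the bench shot, so the disc's height in the grip is as expected. It needs shifting about -3.8 mm in x and -0.7 mm in y to centre over the tube.

Run:
```python
from h import *
T=np.array([.5925-.0038,.0386-.0007])
ctrl.move_straight([*T,.075],speed=.08); print(st())
r=ctrl.move_straight([*T,.0595],speed=.04,threshold=3.5); ctrl.hold(.2); print(r,st())
m=ctrl.camera_model("wrist");im=ctrl.snapshot("wrist")
cv2.imwrite("pics/w7.png",cv2.resize(im[180:380,150:410,::-1],None,fx=3,fy=3,interpolation=cv2.INTER_CUBIC))
i=ctrl.snapshot("scene"); cv2.imwrite("pics/s7.png",cv2.resize(i[180:270,240:340,::-1],None,fx=6,fy=6,interpolation=cv2.INTER_CUBIC))
```

```text
(13.6, array([0.5878, 0.0379, 0.0743]), array([-0.1,  0.1,  0.4]), 0.588)
False (14.33, array([0.5889, 0.0379, 0.0597]), array([ 1. ,  0.2, -0.4]), 0.588)
```

View pics/w7.png

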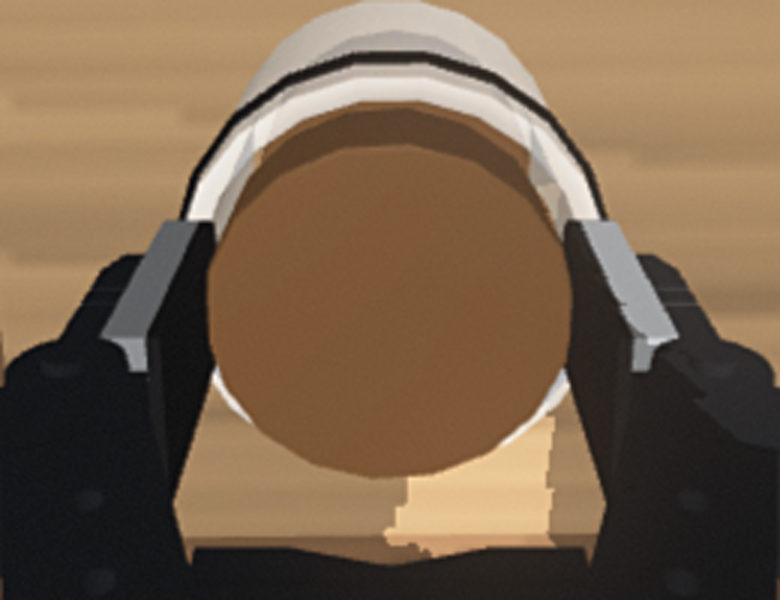

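View pics/s7.png

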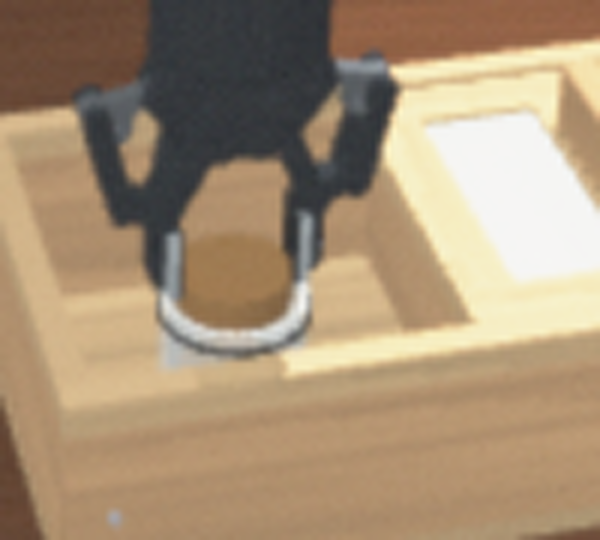

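The disc is inside the rim with no contact force, so I'll release it.

Run:
```python
from h import *
T=np.array([.5887,.0379])
ctrl.move_gripper(.75); ctrl.hold(.2); print(st())
ctrl.move_straight([*T,.16],speed=.2); ctrl.hold(.15); print(st())
m=ctrl.camera_model("wrist");im=ctrl.snapshot("wrist")
import pickle; pickle.dump(m,open("w8.pkl","wb"))
cv2.imwrite("pics/w8.png",cv2.resize(im[100:340,120:440,::-1],None,fx=2.5,fy=2.5,interpolation=cv2.INTER_CUBIC))
```

```text
(14.93, array([0.5887, 0.0379, 0.0595]), array([ 0.2, -0.7, -0.1]), 0.749)
(15.72, array([0.5876, 0.0378, 0.1582]), array([ 0.2,  1. , -0.5]), 0.749)
```

View pics/w8.png

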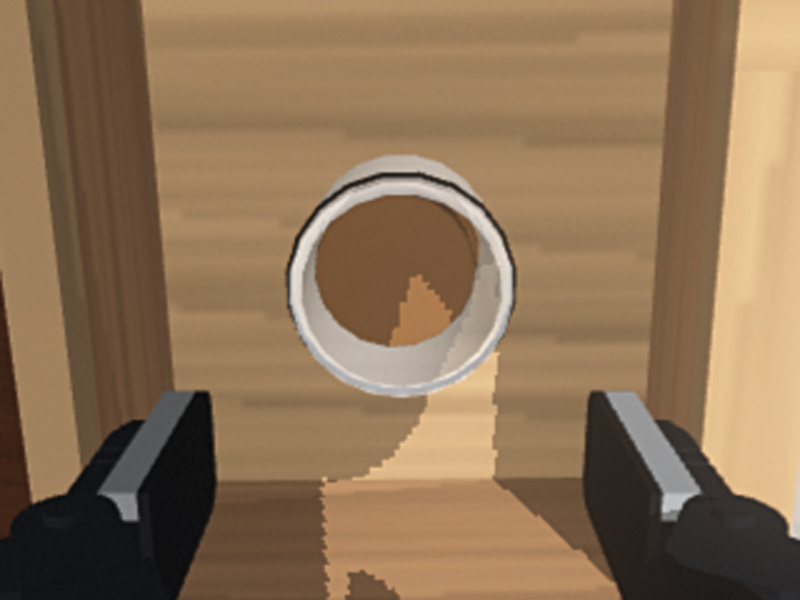

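The second disc lies flat in the tube. Now disc B.

Run:
```python
from h import *
import pickle
B=(.4562,-.163)
ctrl.move_pose([*B,.12],q(YAW)); ctrl.move_straight([*B,.02],speed=.15); ctrl.hold(.2); print(st())
m=ctrl.camera_model("wrist");im=ctrl.snapshot("wrist"); pickle.dump((m,ctrl.sense()["tcp_pos"]),open("w9.pkl","wb"))
cv2.imwrite("pics/w9.png",cv2.resize(im[180:380,150:410,::-1],None,fx=3,fy=3,interpolation=cv2.INTER_CUBIC))
```

```text
(17.76, array([ 0.4569, -0.1632,  0.0209]), array([ 0.4,  0.6, -0.4]), 0.747)
```

View pics/w9.png

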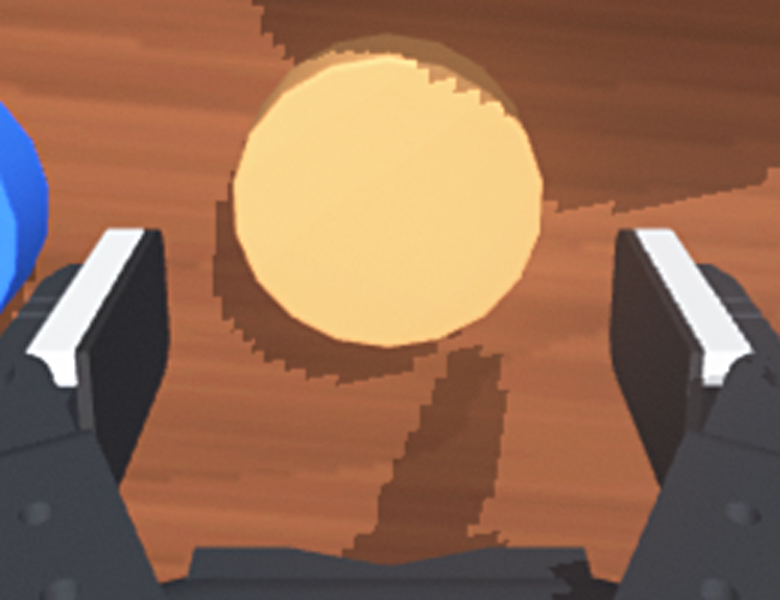

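Run:
```python
from h import *
import pickle
m,p=pickle.load(open("w9.pkl","rb"))
e=np.array([234/3+150,61/3+180,543/3+150,346/3+180])-.5
x,f=solve3(m,e,.026,np.array([.456,-.163]),fixz=.0160); print(x,x-p[:2],f.round(1))
B=np.array([.4562,-.163])+np.clip(x-p[:2],-.005,.005)
ctrl.move_straight([*B,-.0095],speed=.08); ctrl.hold(.1); print(st())
ctrl.move_gripper(.3,squeeze=30); print(st())
ctrl.move_straight([*B,.13],speed=.2); 
T=np.array([.591,.0385])
ctrl.move_pose([*T,.13],q(YAW))
ctrl.move_straight([*T,.085],speed=.15); ctrl.hold(.25); print(st())
m=ctrl.camera_model("wrist");p=ctrl.sense()["tcp_pos"];im=ctrl.snapshot("wrist"); pickle.dump((m,p),open("w10.pkl","wb"))
cv2.imwrite("pics/w10.png",cv2.resize(im[180:380,150:410,::-1],None,fx=3,fy=3,interpolation=cv2.INTER_CUBIC))
```

```text
[ 0.45543313 -0.16270131] [-0.00135088  0.00047623] [-0.1 -0.7  0.1  0.8]
(18.43, array([ 0.4552, -0.1626, -0.0092]), array([-1. , -0.5,  0.1]), 0.75)
(18.72, array([ 0.4552, -0.1626, -0.0087]), array([-1.2,  0.9,  7.3]), 0.589)
(21.23, array([0.5917, 0.0384, 0.086 ]), array([-0. ,  1.4,  0.3]), 0.588)
```

View pics/w10.png

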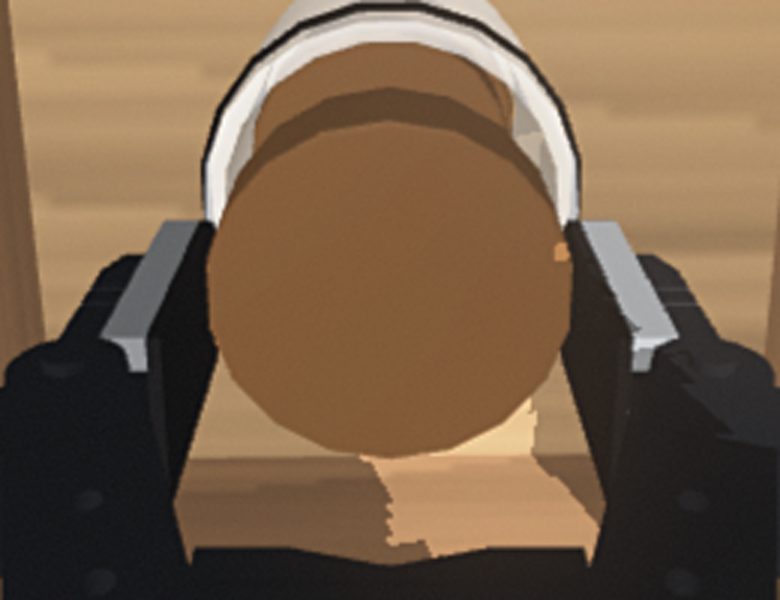

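Compared with disc A, this one is about 3 mm nearer in the grip. Inserting with TCP at (0.5917, 0.0385).

Run:
```python
from h import *
T=np.array([.5917,.0385])
ctrl.move_straight([*T,.075],speed=.08)
r=ctrl.move_straight([*T,.0595],speed=.04,threshold=3.5); ctrl.hold(.15); print(r,st())
m=ctrl.camera_model("wrist");im=ctrl.snapshot("wrist")
cv2.imwrite("pics/w11.png",cv2.resize(im[180:380,150:410,::-1],None,fx=3,fy=3,interpolation=cv2.INTER_CUBIC))
```

```text
False (22.23, array([0.5919, 0.0385, 0.0597]), array([-0.1,  0. , -0. ]), 0.589)
```

View pics/w11.png

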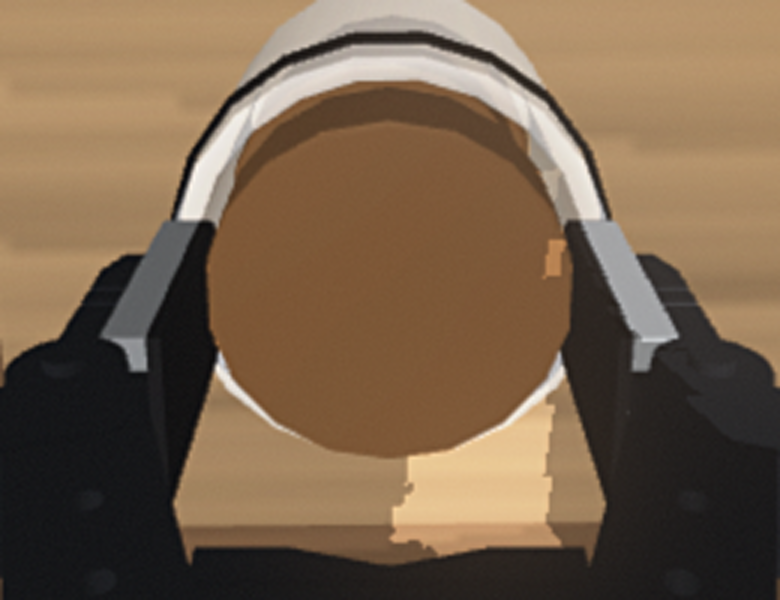

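The geometry and the zero contact force match the first insertion, so I'll release and check.

Run:
```python
from h import *
T=np.array([.5917,.0385])
ctrl.move_gripper(.75); ctrl.hold(.2)
ctrl.move_straight([T[0]-.003,T[1],.16],speed=.2); ctrl.hold(.15); print(st())
im=ctrl.snapshot("wrist")
cv2.imwrite("pics/w12.png",cv2.resize(im[100:340,120:440,::-1],None,fx=2.5,fy=2.5,interpolation=cv2.INTER_CUBIC))
i=ctrl.snapshot("scene"); cv2.imwrite("pics/s12.png",cv2.resize(i[180:270,240:340,::-1],None,fx=6,fy=6,interpolation=cv2.INTER_CUBIC))
```

```text
(23.57, array([0.5876, 0.0384, 0.1583]), array([-0.1,  0.4, -0.6]), 0.75)
```

View pics/w12.png

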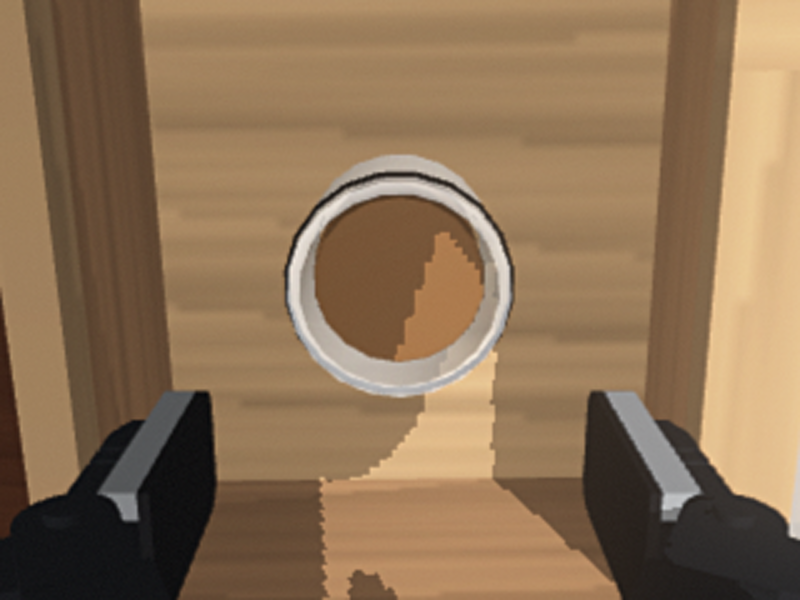

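View pics/s12.png

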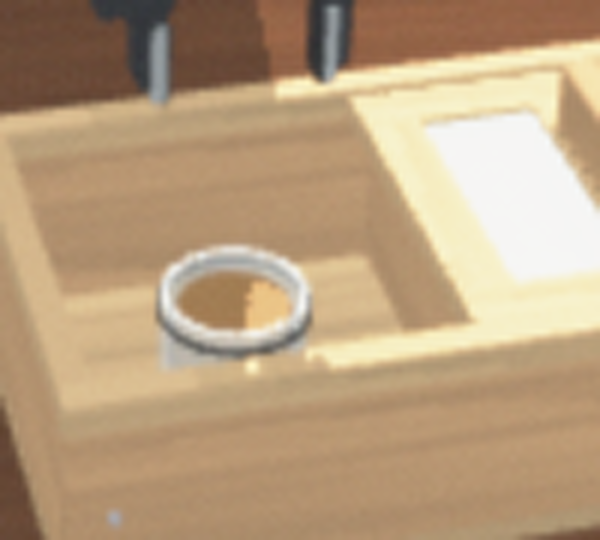

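The top is flat, even all round, and just below the rim, at the line. Next I'll push the door's bar with shut fingers from its +y side: a fast approach, then slow with a force stop.

```bash
cat >> h.py <<'E'
O=np.array([.5831,.1306]); ca,sa=np.cos(YAW),np.sin(YAW)
def L(y,x=0): return [O[0]+ca*x-sa*y, O[1]+sa*x+ca*y]
def loc(p): d=np.array(p[:2])-O; return np.round([ca*d[0]+sa*d[1],-sa*d[0]+ca*d[1]],4)
E
python3 - <<'E'
from h import *
m=ctrl.camera_model("wrist")
e=np.array([317/2.5+120,196/2.5+100,485/2.5+120,361/2.5+100])-.5
print("stack top est (bias ~-.0024)",solve3(m,e,.026,np.array([.591,.039,.066])))
p=ctrl.sense()["tcp_pos"]
ctrl.move_straight([p[0],p[1],.21],speed=.25)
ctrl.move_gripper(0.0,squeeze=30)
ctrl.move_pose([*L(.15),.21],q(YAW))
ctrl.move_straight([*L(.15),.113],speed=.15); ctrl.hold(.1); print(st())
im=ctrl.snapshot("wrist"); cv2.imwrite("pics/w13.png",im[:,:,::-1])
i=ctrl.snapshot("scene"); cv2.imwrite("pics/s13.png",cv2.resize(i[130:270,240:420,::-1],None,fx=4,fy=4,interpolation=cv2.INTER_CUBIC))
E
```

```text
stack top est (bias ~-.0024) (array([0.59221466, 0.0400477 , 0.06094646]), array([-0.30191689,  0.30532925,  0.30193402, -0.3213659 ]))
(26.51, array([0.5702, 0.2802, 0.1143]), array([ 0.1, -0.7,  0.9]), -0.001)
```

View pics/w13.png

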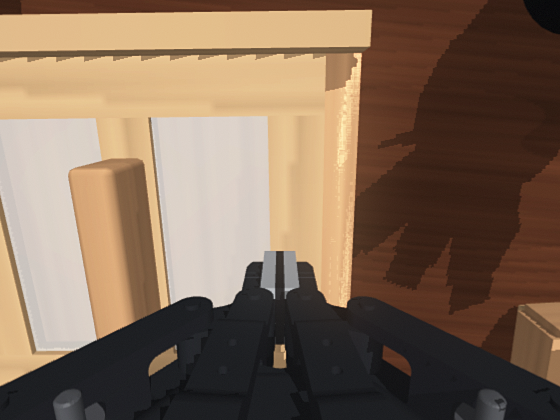

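View pics/s13.png

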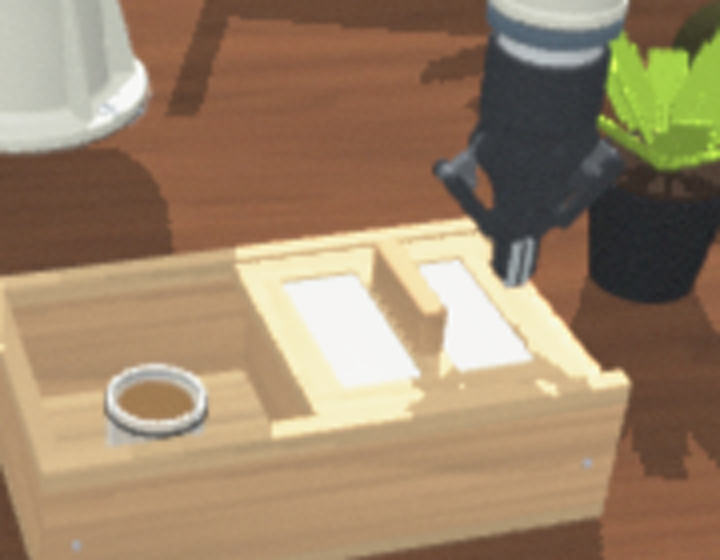

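Run:
```python
from h import *
r=ctrl.move_straight([*L(.115),.113],speed=.12); 
r=ctrl.move_straight([*L(.07),.113],speed=.06,threshold=20); print(r,st(),loc(ctrl.sense()["tcp_pos"]))
i=ctrl.snapshot("scene"); cv2.imwrite("pics/s14.png",cv2.resize(i[130:270,240:420,::-1],None,fx=4,fy=4,interpolation=cv2.INTER_CUBIC))
```

```text
False (27.95, array([0.5764, 0.2   , 0.1129]), array([-0.1, -0.1, -0.4]), 0.004) [-0.0003  0.0697]
```

View pics/s14.png

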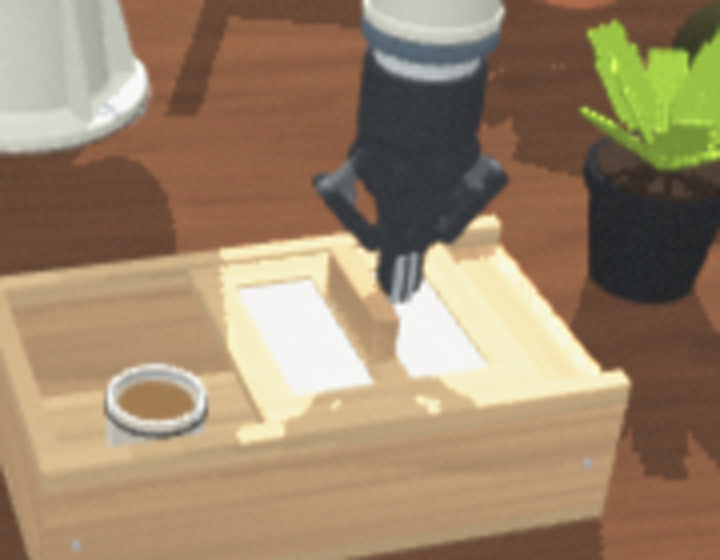

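The push works and the door is sliding. Continuing, slowly for the last stretch.

Run:
```python
from h import *
r=ctrl.move_straight([*L(-.035),.113],speed=.08,threshold=20); print(r,st(),loc(ctrl.sense()["tcp_pos"]))
r=ctrl.move_straight([*L(-.115),.113],speed=.025,threshold=9); print(r,st(),loc(ctrl.sense()["tcp_pos"]))
i=ctrl.snapshot("scene"); cv2.imwrite("pics/s15.png",cv2.resize(i[130:270,220:400,::-1],None,fx=4,fy=4,interpolation=cv2.INTER_CUBIC))
```

```text
False (29.46, array([0.5857, 0.0957, 0.1127]), array([ 0.2, -0.1,  0.8]), 0.0) [-0.0006 -0.035 ]
True (30.88, array([0.5889, 0.0696, 0.1129]), array([0.4, 3.2, 3.1]), -0.004) [ 0.0001 -0.0612]
```

View pics/s15.png

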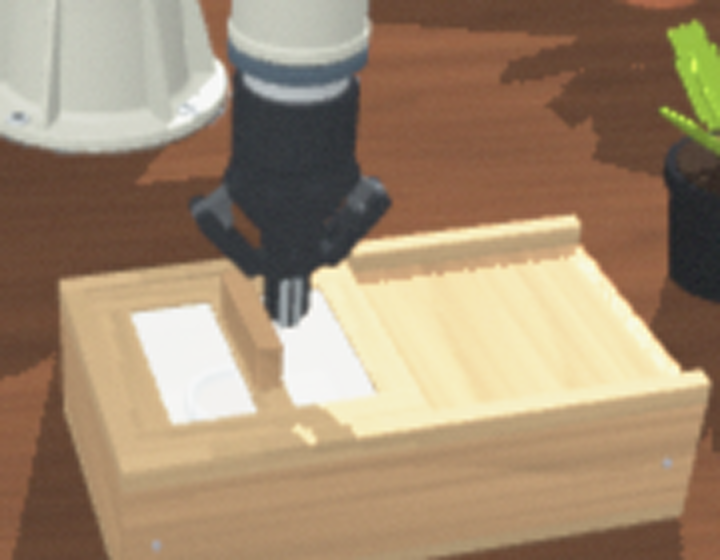

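It stopped at about the expected place. I'll press once more to confirm it's the hard stop, then back away and look.

Run:
```python
from h import *
r=ctrl.move_straight([*L(-.085),.113],speed=.02,threshold=15); print(r,st(),loc(ctrl.sense()["tcp_pos"]))
ctrl.move_straight([*L(-.02),.113],speed=.1)
ctrl.move_straight([*L(0.02),.28],speed=.25)
ctrl.move_pose([.45,.13,.32],q(YAW)); ctrl.hold(.2); print(st())
i=ctrl.snapshot("scene"); cv2.imwrite("pics/s16.png",i[:,:,::-1]); 
i=ctrl.snapshot("wrist"); cv2.imwrite("pics/w16.png",i[:,:,::-1]);
```

```text
True (31.33, array([0.5888, 0.0698, 0.1127]), array([0.3, 4.8, 2.3]), -0.002) [ 0.0001 -0.0611]
(33.54, array([0.4506, 0.13  , 0.3191]), array([ 0.4, -0.1, -0.5]), 0.001)
```

View pics/s16.png

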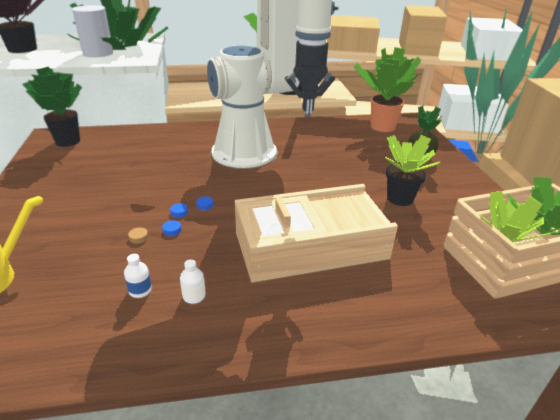

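View pics/w16.png

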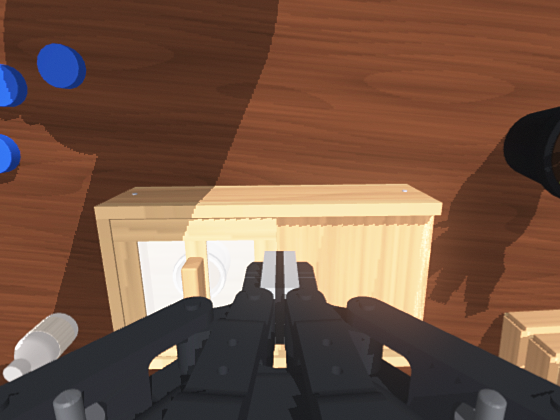

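Run:
```python
from h import *
p=ctrl.sense()["tcp_pos"]
ctrl.move_pose([.50,.02,.30],q(YAW)); ctrl.hold(.2)
i=ctrl.snapshot("wrist"); cv2.imwrite("pics/w17.png",cv2.resize(i[120:360,100:420,::-1],None,fx=2.5,fy=2.5,interpolation=cv2.INTER_CUBIC)); print(st())
```

```text
(34.45, array([0.4999, 0.0209, 0.3002]), array([ 0.6,  0.2, -0.2]), 0.001)
```

View pics/w17.png

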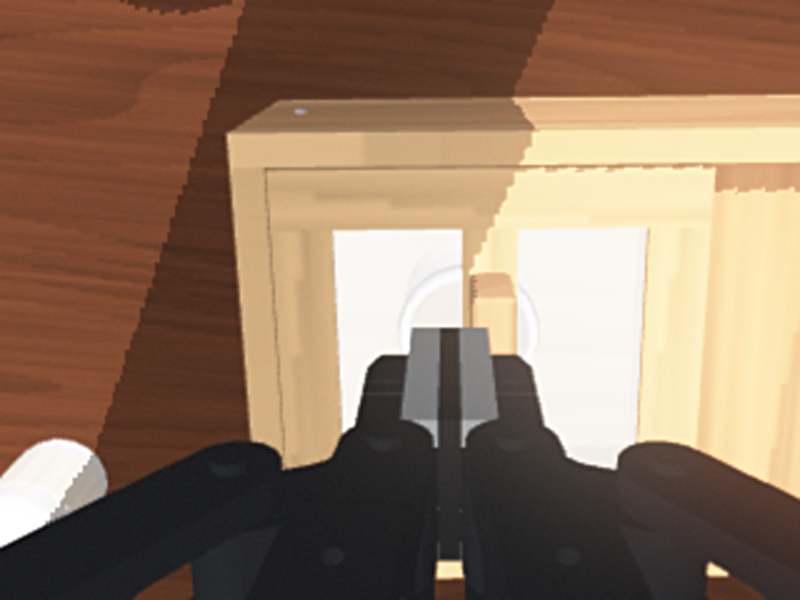

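The door's edge meets the end frame with no gap, at column 265–280 in the crop. Handing in.

Run:
```python
from rig import ctrl
print(ctrl.finish_job())
```

```text
the job is handed in; nothing more can be done
None
```

I put two loose brown discs into the tube on top of the one already there, then slid the door shut and handed the job in at about 34.5 s.

**Discs:** The pictures after the second drop show the top disc flat and just below the rim. My measured height for the stack top was about 61 mm, or about 63 mm after correcting for a low bias seen on the bench. The line is at 66 mm. That measurement is only good to a few millimetres, so level with the line rests mainly on three 18 mm discs lying flat. The third loose disc stayed flat on the bench.

**Door:** It came up against a hard stop. A second, harder push did not move it further, and the last close-up shows no gap at the end frame.

**Bystanders:** In the last overall picture the bottles and potted plant stand where they were. The blue discs were not touched.

**Disagreement:** The fingertips reached the bench only with the tool point about 20 mm below it, not near the height the tool description implies. I used the touched height for the grasps.

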